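# Put the card-printing kit back in its holders

### The job

Printing is finished: put away the kit laid out in front of you (not the similar things at the far left end of the table). First stand the ink bottle in its deep square stand, then put the two wooden printing blocks flat in the trays that fit them and the magnifier upright in the round stand, each resting fully down on the felt inside its own holder. Do not tip the ink bottle over, and leave the phone cradle and the sharpener where they are.

Things in the scene. Friction and masses are not known exactly. Their poses are not given: they have to be found in the camera images.
- narrow_block: The narrower of two brown wooden printing blocks in front of the robot with a dark raised figure on top. Solid block 52 (x) x 32 (y) x 20 mm high, the figure stands 3 mm higher. Lies figure up; origin at the centre of its underside. Grasp across its y sides; 0.03 to 0.06 kg. It fits its tray either way round (half a turn).
- large_block: The larger of the two brown wooden printing blocks in front of the robot with a dark raised figure on top. Solid block 60 (x) x 48 (y) x 20 mm high, the figure stands 3 mm higher. Lies figure up; origin at the centre of its underside. Grasp across its y sides; 0.04 to 0.07 kg. It fits its tray either way round (half a turn).
- ink: Closed dark blue ink bottle in front of the robot with a round ribbed black cap, standing. Square foot 53 x 52 mm with sides along its x and y, body 40 mm high; the cap is 33 mm across and reaches from 44 to 60 mm above the foot: grasp it at the cap. Origin at the centre of its underside, z up; 0.11 to 0.19 kg. It fits its stand in any of the four quarter turns.
- magnifier: Black standing magnifier (loupe) in front of the robot, round, 42 mm across and 43 mm high, solid to 40 mm, with a glass lens on top. Grasp it round its upper ring, about 30 mm above its foot. Origin at the centre of its underside, z up; 0.05 to 0.1 kg. Any yaw will do.
- narrow_tray: Fixed low light-wood tray with grey felt floor, for the narrow block: inside 66 (x) x 46 (y) mm, outside 78 x 58 mm, rim 8 mm above the table, felt floor 3 mm above it. Origin at the centre of its underside on the table; its long side lies along x.
- large_tray: Fixed low light-wood tray with grey felt floor, for the large block: inside 74 (x) x 62 (y) mm, outside 86 x 74 mm, rim 8 mm above the table, felt floor 3 mm above it. Origin at the centre of its underside on the table; its long side lies along x.
- bottle_stand: Fixed deep square light-wood stand with grey felt floor, for the ink bottle: inside 68 x 68 mm, outside 86 x 86 mm, sides along its x and y, rim 22 mm above the table, felt floor 4 mm above it. Origin at the centre of its underside on the table.
- round_stand: Fixed low round light-wood stand with grey felt floor, for the magnifier: inside diameter 58 mm, outside 72 mm, rim 10 mm above the table, felt floor 3 mm above it. Origin at the centre of its underside on the table.
- cradle: Flat white charging cradle of a phone to the right of the work, 85 x 77 mm, 26 mm high; origin at the centre of its underside. Not to be moved.
- sharp: Small brass pencil sharpener to the left of the work, 18 x 28 x 16 mm; origin at the centre of its underside. Not to be moved.
Things that resemble listed ones, but are neither listed nor needed, are in the scene too. What is shaped like the ink but green is not meant.

How it is judged:
On the way:
1. the ink bottle stands in its square stand while none of the other three is in its holder yet (horizontal distance between ink and bottle_stand below 0.012 m and z of ink in the frame of bottle_stand between 0.001 and 0.007 m and angle between ink's own z axis and vertical below 0.08 rad and not (horizontal distance between narrow_block and narrow_tray below 0.012 m and z of narrow_block in the frame of narrow_tray between 0 and 0.006 m and angle between narrow_block's own z axis and vertical below 0.08 rad and angle between the x axis of narrow_block and the x axis of narrow_tray, either way round below 0.35 rad) and not (horizontal distance between large_block and large_tray below 0.012 m and z of large_block in the frame of large_tray between 0 and 0.006 m and angle between large_block's own z axis and vertical below 0.08 rad and angle between the x axis of large_block and the x axis of large_tray, either way round below 0.35 rad) and not (horizontal distance between magnifier and round_stand below 0.012 m and z of magnifier in the frame of round_stand between 0 and 0.006 m and angle between magnifier's own z axis and vertical below 0.08 rad)), for 0.2 s.
At the end, for the whole second after the job is handed in: Ink bottle, narrow block, large block and magnifier are each in their own holder: centred within 12 mm, underside within 3 mm of the felt, level within 0.08 rad, the blocks along their trays within 0.35 rad; all released and at rest (horizontal distance between ink and bottle_stand below 0.012 m and z of ink in the frame of bottle_stand between 0.001 and 0.007 m and angle between each of ink, narrow_block, large_block, magnifier's own z axis and vertical below 0.08 rad and horizontal distance between narrow_block and narrow_tray below 0.012 m and z of narrow_block in the frame of narrow_tray between 0 and 0.006 m and angle between the x axis of narrow_block and the x axis of narrow_tray, either way round below 0.35 rad and horizontal distance between large_block and large_tray below 0.012 m and z of large_block in the frame of large_tray between 0 and 0.006 m and angle between the x axis of large_block and the x axis of large_tray, either way round below 0.35 rad and horizontal distance between magnifier and round_stand below 0.012 m and z of magnifier in the frame of round_stand between 0 and 0.006 m and linear speed of each of ink, narrow_block, large_block, magnifier below 0.02 m/s and angular speed of each of ink, narrow_block, large_block, magnifier below 0.2 rad/s); the robot touches nothing.
It fails at once if the ink bottle is tipped (angle between ink's own z axis and vertical above 0.9 rad).
It fails at once if the phone cradle is disturbed (distance of cradle from where it was at the start of the episode above 0.025 m).
It fails at once if the sharpener is disturbed (distance of sharp from where it was at the start of the episode above 0.025 m).
It also fails if it takes over 99 s, if anything falls off the work surface, if the arm or the gripper's body presses on something with over 40 N, if the wrist force passes 120 N, or if a joint passes its speed limit or range.

### The arm

A 6-joint arm with a two-finger parallel gripper is mounted at the origin on a cart in front of the work surface, level with it; the furniture and walls round the work are solid. World frame = base frame: x ahead of the robot, y to its left, z up, the work surface at z = 0. Lengths are in m, angles in rad, forces in N, time in s.
With the tool pointing down it reaches from about 0.375 to 0.925 m from the base axis. Payload 5.7 kg.
Tool frame: the origin (TCP) lies midway between the tips of the shut fingers; the grasp point (between the pads) lies 19 mm behind it; z points along the fingers, y is the line along which they close (so a half turn about z gives the same grasp; the last joint's range is limited). The gripper opens to 88 mm and grips with 3 to 60 N. Pads are 20 mm wide; open, the fingers measure 115 mm over their backs; the gripper's body (75 mm by 178 mm) begins 61 mm behind the grasp point.
Start: joints at [-0.115, 0.359, 1.51, -0, 1.272, -0.115], TCP at [0.6, -0, 0.223] pointing down, gripper open.
Joint ranges: [-2.97, 2.97], [-1.01, 2.36], [0.21, 2.38], [-0.96, 4.11], [0.2, 2.71], [-2.98, 2.98]. Speed limits (rad/s): [2.39, 2.39, 3.14, 3.14, 3.14, 3.14].

### API

Orientations are given as a unit quaternion [x, y, z, w].
In Python, from bench import move_ptp, servo_line, goto_joints, move_gripper, sleep, inverse_kinematics, capture, PlanningError, close_job, spot_in, silhouettes, current_clock, current_joint_pos, current_qvel, current_joint_torque, current_position, current_orientation, current_force, current_torque, current_finger_gap, current_grip_force gives the robot as it stands. Calls block until the motion is done:
- move_ptp(position, orientation): joint-space move of the TCP to a pose.
- servo_line(position, orientation=None, rate=0.15, contact_N=None): straight line of the TCP; orientation=None keeps the orientation; rate is the mean speed in m/s. With contact_N (N) it stops when the force on the tool has changed by that much, and returns True; else False.
- goto_joints(angles): joint-space move.
- move_gripper(opening): finger opening in m; the grip force is fixed at half the most; returns when the fingers have stopped.
- sleep(seconds).
- inverse_kinematics(position, orientation): joint angles nearest the present ones, or None.
- capture(name): name is "scene" or "side" or "wrist"; returns a dict with "image" (420x560x3 uint8, blue, green, red), "range_z" (420x560 float32, m along the optical axis (not along the pixel's ray), 0 where there is no reading), "intrinsics" (3x3 intrinsics, pixels), "R" (3x3) and "t" (3): a world point X has camera coordinates R X + t. Camera axes: x right, y down, z forward; pixel columns grow to the right and rows downward; lengths in m; the calibration is good to about 2 mm. A picture is of the moment at which its call begins.
A pose or a line that the arm cannot do raises PlanningError and nothing moves.
- close_job(): hands the job in; it is judged then, once.
Trained networks look in the newest picture that a camera, given by its name, has taken for a name from the list of things; names that differ only in an ending like _2 or _b are one class to them, and where a whole thing is asked for, a point or a joint stands for the part that bears it (a point fixed in the world has none). Each returns a list of dicts, best first, with "conf" (0 to 1); they miss things now and then, are a little off and sometimes report something else, mostly with a low value. They report only what shows in the picture. A call takes as long as a camera call. They do not tell look-alikes from the thing itself.
- spot_in(camera, query): "xy" ([column, row] in pixels, amid what is visible of it).
- silhouettes(camera, query): "region" (420x560 bool, what is visible of it) and "xy" ([column, row] in pixels, amid what is visible of it).
Readings, each from a call of its own:
- current_clock(): time.
- current_joint_pos(): joint angles.
- current_qvel(): joint speeds.
- current_joint_torque(): joint torques, N m.
- current_position(): TCP position.
- current_orientation(): TCP orientation.
- current_force(): force on the tool from outside, world axes, zero at the start.
- current_torque(): the same for the moment, N m.
- current_finger_gap(): finger opening in m.
- current_grip_force(): force on a finger pad.
Only numpy, scipy, OpenCV 4.12 (cv2) and the standard library are available. Lean on these libraries where they do the work, as an engineer would, in place of code of your own. Each camera call takes 0.05 s, during which the arm holds its last target. There are 200 camera calls.

## Working session

There is one attempt and no reset: what is moved stays moved. The work goes in short steps, each a Python script; the robot and the scene stay as the last script left them, time stands still between calls to the robot, and variables do not carry over. Pictures are saved under pics/ and viewed, at most 14 in all, crops included, and the job is handed in when it is done.

```bash
mkdir -p pics; ls
python3 - <<'E'
from bench import *
import cv2
for n in ("scene","side"):
    c=capture(n); cv2.imwrite(f"pics/{n}0.png",c["image"])
    print(n,c["t"],(-c["R"].T@c["t"]).round(3))
    for q in "narrow_block large_block ink magnifier narrow_tray large_tray bottle_stand round_stand cradle sharp".split():
        print(q,[(d["conf"].__round__(2),[int(v) for v in d["xy"]]) for d in spot_in(n,q)])
E
```

```text
pics
scene [0.41257866 0.16785823 0.90881966] [0.091 0.724 0.702]
narrow_block [(0.62, [275, 168])]
large_block [(0.76, [221, 297])]
ink [(0.7, [346, 189]), (0.59, [319, 170])]
magnifier [(0.65, [251, 186]), (0.45, [268, 248])]
narrow_tray [(0.83, [214, 224])]
large_tray [(0.59, [265, 247])]
bottle_stand [(0.79, [171, 268])]
round_stand [(0.59, [300, 209])]
cradle [(0.63, [325, 142])]
sharp [(0.67, [159, 335]), (0.36, [250, 187])]
side [-0.40365852  0.20957775  1.54447423] [-0.213 -1.103  1.153]
narrow_block [(0.75, [357, 243])]
large_block [(0.74, [235, 173])]
ink [(0.83, [279, 266]), (0.69, [323, 261])]
magnifier [(0.66, [329, 215])]
narrow_tray []
large_tray [(0.73, [302, 188]), (0.6, [260, 201])]
bottle_stand [(0.8, [278, 164])]
round_stand [(0.52, [282, 231])]
cradle [(0.61, [382, 303])]
sharp [(0.73, [380, 307])]
```

View pics/scene0.png

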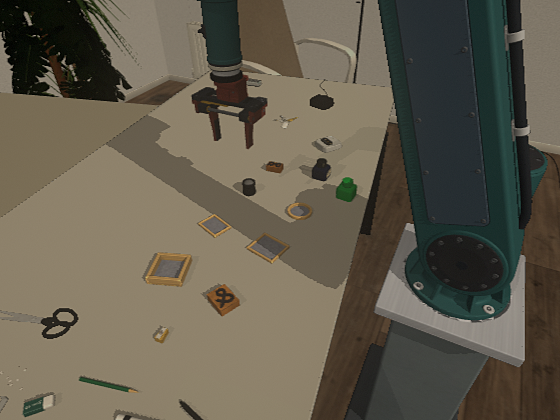

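View pics/side0.png

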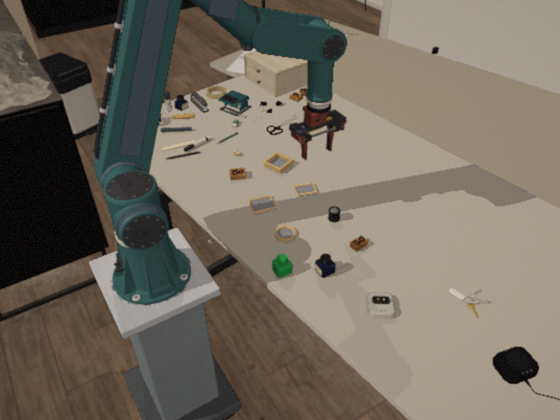

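The scene picture shows the dark blue ink at (320,170) and the green decoy at (346,189). The narrow block is at (275,168), the magnifier at (250,187) and the large block at (222,297). The bottle stand is at (168,268), the narrow tray at (214,225), the large tray at (267,248) and the round stand at (299,211). The side picture agrees: ink (325,265), magnifier (334,214), blocks (358,243) and (237,174).

```bash
cat > h.py <<'E'
from bench import *
import numpy as np, cv2
def ray(c,px,z):
    "world point at height z seen at pixel px"
    o=-c["R"].T@c["t"]; d=c["R"].T@np.linalg.solve(c["intrinsics"],[px[0],px[1],1.])
    return (o+d*(z-o[2])/d[2])
def cloud(c,m=None):
    v,u=np.nonzero((c["range_z"]>0) if m is None else (m&(c["range_z"]>0)))
    z=c["range_z"][v,u]; K=c["intrinsics"]
    P=np.stack([(u-K[0,2])/K[0,0]*z,(v-K[1,2])/K[1,1]*z,z],1)
    return (P-c["t"])@c["R"]
def proj(c,X):
    p=c["intrinsics"]@(c["R"]@np.array(X)+c["t"]); return p[:2]/p[2]
def down(yaw):
    "tool z down, tool y (closing line) at angle yaw from world y"
    return [np.cos(yaw/2),np.sin(yaw/2),0,0]
E
python3 - <<'E'
from h import *
print(current_orientation(), current_clock())
c=capture("scene")
for n,p,z in [("ink",(320,170),.03),("narrow",(275,167),.02),("mag",(250,187),.02),("large",(222,298),.02),("bstand",(168,269),.01),("ntray",(214,225),.005),("ltray",(267,248),.005),("rst",(299,211),.005),("cradle",(327,143),.02),("sharp",(160,334),.01),("green",(346,189),.03)]:
    print(n,ray(c,p,z).round(3))
w=capture("wrist"); print("wristcam",(-w["R"].T@w["t"]).round(3),w["R"].round(2).tolist(),w["intrinsics"][0,0])
E
```

```text
[ 7.07122476e-01  7.07091084e-01 -3.51778815e-05 -4.26443383e-05] 1.1
ink [ 0.454 -0.262  0.03 ]
narrow [ 0.602 -0.229  0.02 ]
mag [ 0.619 -0.093  0.02 ]
large [0.458 0.304 0.02 ]
bstand [0.632 0.282 0.01 ]
ntray [0.628 0.092 0.005]
ltray [0.451 0.108 0.005]
rst [ 0.44  -0.068  0.005]
cradle [ 0.505 -0.456  0.02 ]
sharp [0.528 0.432 0.01 ]
green [ 0.344 -0.197  0.03 ]
wristcam [0.601 0.069 0.385] [[1.0, 0.0, -0.0], [0.0, -0.97, 0.25], [0.0, -0.25, -0.97]] 320.20709302811747
```

Run:
```python
from h import *
import pickle
for i,p in enumerate([(.53,-.10,.30),(.53,.27,.30)]):
    move_ptp(p,down(np.pi/2)); 
    c=capture("wrist"); cv2.imwrite(f"pics/w{i}.png",c["image"])
    sil={}
    for q in "narrow_block large_block ink magnifier narrow_tray large_tray bottle_stand round_stand cradle sharp".split():
        sil[q]=silhouettes("wrist",q)
        for d in sil[q]: print(i,q,round(d["conf"],2),[int(v) for v in d["xy"]],int(d["region"].sum()),ray(c,d["xy"],.01)[:2].round(3))
    pickle.dump((c,sil),open(f"w{i}.pkl","wb"))
print(current_clock())
```

```text
0 narrow_block 0.7 [332, 269] 868 [ 0.607 -0.237]
0 ink 0.8 [150, 247] 1445 [ 0.333 -0.202]
0 ink 0.63 [234, 284] 1078 [ 0.457 -0.261]
0 ink 0.18 [219, 26] 3617 [0.451 0.096]
0 magnifier 0.71 [348, 175] 840 [ 0.623 -0.093]
0 narrow_tray 0.85 [357, 31] 3055 [0.626 0.091]
0 large_tray 0.96 [220, 26] 3539 [0.452 0.096]
0 bottle_stand 0.21 [236, 286] 1002 [ 0.459 -0.266]
0 round_stand 0.88 [217, 157] 2115 [ 0.439 -0.069]
0 cradle 0.46 [260, 370] 143 [ 0.494 -0.42 ]
1 large_block 0.83 [230, 157] 1623 [0.458 0.3  ]
1 ink 0.27 [228, 371] 957 [ 0.44  -0.054]
1 large_tray 0.8 [227, 278] 2262 [0.446 0.116]
1 bottle_stand 0.74 [350, 168] 3979 [0.626 0.285]
1 round_stand 0.75 [226, 369] 906 [ 0.437 -0.049]
1 sharp 0.62 [277, 52] 298 [0.524 0.434]
1 sharp 0.43 [340, 287] 1362 [0.621 0.1  ]
4.3167
```

View pics/w0.png

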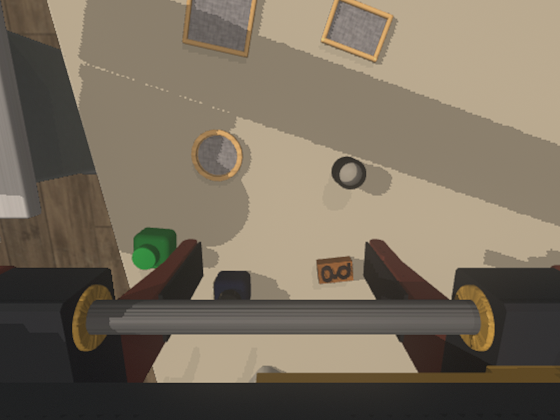

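View pics/w1.png

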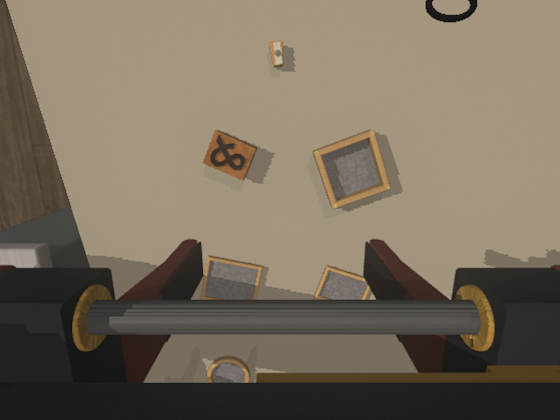

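The wrist views confirm the layout. In w0: green bottle (152,248), ink (232,285), narrow block (334,269), magnifier (348,173), round stand (217,155) and the trays along the top. In w1: large block (230,155), bottle stand (351,168), sharpener (277,53). I'll take two more views so every item is clear of the gripper, then fit the poses.

```bash
cat >> h.py <<'E'
def fit(c,xy,zmin,zmax,r=.06):
    "min-area rectangle and circle of the points at heights zmin..zmax near xy"
    P=cloud(c); P=P[(np.hypot(P[:,0]-xy[0],P[:,1]-xy[1])<r)&(P[:,2]>zmin)&(P[:,2]<zmax)]
    # drop stray points: keep cells with company
    Q=np.round(P[:,:2]/.002).astype(int); Q-=Q.min(0)-2; I=np.zeros(Q.max(0)+3,np.uint8); I[Q[:,0],Q[:,1]]=1
    nb=cv2.boxFilter(I,-1,(3,3),normalize=False); P=P[nb[Q[:,0],Q[:,1]]>=4]
    (cx,cy),(a,b),ang=cv2.minAreaRect((P[:,:2]*1000).astype(np.float32))
    if a<b: a,b,ang=b,a,ang+90
    (ex,ey),er=cv2.minEnclosingCircle((P[:,:2]*1000).astype(np.float32))
    ang=(ang+90)%180-90
    return dict(n=len(P),c=np.round([cx,cy],1),size=np.round([a,b],1),long_deg=round(ang,1),circ=np.round([ex,ey,er],1),z=np.percentile(P[:,2],[5,50,95]).round(4)*1000)
E
python3 - <<'E'
from h import *
import pickle
V={1:pickle.load(open("w1.pkl","rb"))[0]}
for i,p in ((2,(.53,0.,.30)),(3,(.53,-.36,.30))):
    move_ptp(p,down(np.pi/2)); sleep(.2); V[i]=capture("wrist"); cv2.imwrite(f"pics/w{i}.png",V[i]["image"])
    pickle.dump(V[i],open(f"w{i}.pkl","wb"))
P=cloud(V[2]); m=(abs(P[:,0]-.55)<.03)&(abs(P[:,1]-.03)<.03); print("table",P[m,2].mean(),P[m,2].std())
for n,i,xy,a,b,r in [("large",1,(.458,.30),.014,.03,.055),("bstand",1,(.628,.284),.015,.03,.075),
  ("ntray",2,(.627,.091),.005,.014,.06),("ltray",2,(.451,.1),.005,.014,.07),("rst",2,(.44,-.069),.006,.016,.05),
  ("mag",2,(.62,-.093),.034,.05,.04),("mag",3,(.62,-.093),.034,.05,.04),
  ("narrow",3,(.605,-.234),.014,.03,.05),("inkcap",3,(.455,-.262),.05,.07,.05),("inkbody",3,(.455,-.262),.02,.046,.06),("inkall",3,(.455,-.262),.008,.046,.06),("cradle",3,(.5,-.456),.01,.05,.08),("sharp",1,(.525,.433),.006,.03,.04)]:
    try: print(n,i,fit(V[i],xy,a,b,r))
    except Exception as e: print(n,i,e)
print(current_clock())
E
```

```text
table 0.38067997917830076 0.09146805305880519
large 1 {'n': 1579, 'c': array([457. , 303.3]), 'size': array([60.2, 48.2]), 'long_deg': -23.9, 'circ': array([457.3, 303.3,  37.4]), 'z': array([19.1, 21. , 23.7])}
bstand 1 {'n': 1571, 'c': array([626.3, 283.4]), 'size': array([86.3, 86.2]), 'long_deg': 20.3, 'circ': array([625.8, 283.6,  59.2]), 'z': array([18.4, 21.7, 23.2])}
ntray 2 {'n': 850, 'c': array([624.7,  95. ]), 'size': array([77.9, 57.9]), 'long_deg': -18.9, 'circ': array([624.3,  94.8,  46.8]), 'z': array([5.8, 7.7, 9.4])}
ltray 2 {'n': 1042, 'c': array([449.2, 106.1]), 'size': array([86.2, 74. ]), 'long_deg': -11.7, 'circ': array([449.6, 106.2,  55.2]), 'z': array([5.8, 7.7, 9.2])}
rst 2 {'n': 654, 'c': array([437.5, -65.6]), 'size': array([71.1, 69.7]), 'long_deg': 44.2, 'circ': array([437.8, -65.6,  35.9]), 'z': array([ 7.4,  9.7, 11.1])}
mag 2 {'n': 640, 'c': array([619.8, -87.3]), 'size': array([39.7, 39.1]), 'long_deg': -89.9, 'circ': array([620.2, -87.5,  20.4]), 'z': array([35.7, 39.9, 42.9])}
mag 3 zero-size array to reduction operation minimum which has no identi
[... 327 characters left out ...]
, 60.4, 61.8])}
inkbody 3 {'n': 1021, 'c': array([ 452.6, -267.8]), 'size': array([52.6, 50.4]), 'long_deg': 0.0, 'circ': array([ 453.7, -268.1,   31.7]), 'z': array([30.8, 38.8, 40.8])}
inkall 3 {'n': 1064, 'c': array([ 452.7, -267.8]), 'size': array([52.7, 50.6]), 'long_deg': -0.6, 'circ': array([ 453.7, -268.3,   31.8]), 'z': array([22.7, 38.7, 40.8])}
cradle 3 {'n': 2527, 'c': array([ 505.4, -465.9]), 'size': array([82.3, 74.3]), 'long_deg': 55.9, 'circ': array([ 505.5, -466.3,   48.5]), 'z': array([15.6, 20.1, 26.2])}
sharp 1 {'n': 295, 'c': array([522.5, 432.7]), 'size': array([28.2, 17.1]), 'long_deg': -85.3, 'circ': array([523.5, 432.8,  15.3]), 'z': array([10.9, 12.9, 15.7])}
7.2167
```

View pics/w3.png

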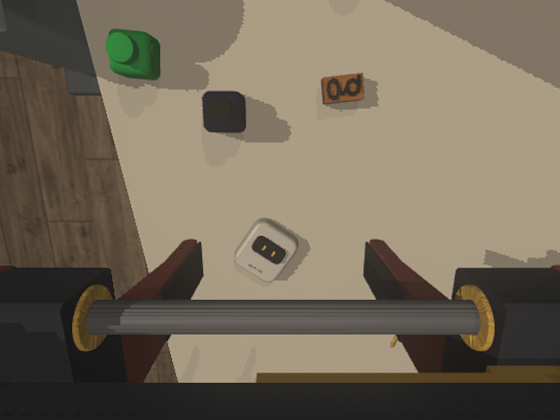

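All fits match the given sizes. Ink is at (453,-268) mm with yaw about 0, and its stand is at (626,283) mm turned 20°. Picture w3 shows the ink at (224,112), square to the image, well clear of the cradle at (267,250) and the green bottle at (135,52). I'll move the ink first.

```bash
cat >> h.py <<'E'
def pick(xy,yaw,z,safe=.17):
    d=down(np.deg2rad(yaw)); x,y=np.array(xy)/1000
    move_ptp([x,y,safe],d); hit=servo_line([x,y,z],d,rate=.10,contact_N=8)
    move_gripper(0); g=current_finger_gap(),current_grip_force()
    servo_line([x,y,safe],d,rate=.12)
    print("pick hit",hit,"z",np.round(current_position(),4),"gap",g,current_finger_gap(),current_grip_force())
def place(xy,yaw,z,safe=.17,open_=.088):
    d=down(np.deg2rad(yaw)); x,y=np.array(xy)/1000
    move_ptp([x,y,safe],d); servo_line([x,y,z+.02],d,rate=.12); sleep(.2)
    hit=servo_line([x,y,z-.002],d,rate=.03,contact_N=5)
    print("place hit",hit,np.round(current_position(),4),"want z",z,"F",np.round(current_force(),1))
    move_gripper(open_); servo_line([x,y,safe],d,rate=.12); print("gap",current_finger_gap(),"t",current_clock())
E
python3 - <<'E'
from h import *
pick((453.4,-268),90,.045)
if current_finger_gap()>.025:
    place((626.2,283.4),110.3,.049)
    move_ptp((.63,.18,.30),down(np.pi/2)); 
    move_ptp((.63,.26,.30),down(np.pi/2)); sleep(.2); c=capture("wrist"); cv2.imwrite("pics/ink1.png",c["image"])
    print(fit(c,(.626,.283),.05,.08,.04),fit(c,(.626,.283),.030,.046,.05),fit(c,(.626,.283),.015,.028,.075))
E
```

```text
pick hit False z [ 0.4529 -0.2676  0.1693] gap (0.031245549396595622, 29.999968855227053) 0.03148686265937011 29.999849952801014
place hit True [0.6255 0.2831 0.0488] want z 0.049 F [-0.5 -0.4  4.2]
gap 0.0876228662487469 t 17.5167
{'n': 547, 'c': array([626.1, 283.6]), 'size': array([31.7, 31.6]), 'long_deg': 16.2, 'circ': array([626.2, 283.3,  16.4]), 'z': array([62.8, 64.4, 65.6])} {'n': 915, 'c': array([625.4, 283.1]), 'size': array([52. , 50.7]), 'long_deg': 20.0, 'circ': array([625.9, 283.3,  31.7]), 'z': array([37. , 42.9, 44.9])} {'n': 1543, 'c': array([626.2, 283.3]), 'size': array([86.1, 85.9]), 'long_deg': 20.3, 'circ': array([626. , 283.1,  59.3]), 'z': array([19.7, 21.8, 23.2])}
```

The ink is seated: cap top at 64 mm, centred within 1 mm, yaw matching the stand. Next are the magnifier, narrow block and large block, with a check after each pick.

Run:
```python
from h import *
for n,a,ya,za,b,yb,zb,w in [("narrow",(608.4,-237.6),6.5,.009,(624.7,94.9),-18.9,.012,.032),
    ("mag",(620,-87.4),90,.014,(437.7,-65.6),90,.017,.042),
    ("large",(457.1,303.3),-23.9,.009,(449.3,106.1),-11.7,.012,.048)]:
    print(n); pick(a,ya,za,.15)
    if abs(current_finger_gap()-w)>.005: print("BAD GRASP"); break
    place(b,yb,zb,.15)
move_ptp((.53,0.,.30),down(np.pi/2)); sleep(.2); c=capture("wrist"); cv2.imwrite("pics/end.png",c["image"])
print("narrow",fit(c,(.625,.095),.0155,.035,.05)); print("large",fit(c,(.449,.106),.0155,.035,.055))
print("mag",fit(c,(.4377,-.0656),.036,.06,.04),current_clock())
```

```text
narrow
pick hit False z [ 0.6078 -0.2373  0.1491] gap (0.031894723959513066, 30.000073313713074) 0.03224249755087567 29.999964237213135
place hit True [0.6243 0.0949 0.0118] want z 0.012 F [0.1 0.4 3. ]
gap 0.08789433801152806 t 30.0417
mag
pick hit False z [ 0.6193 -0.0873  0.1491] gap (0.04035976800863959, 29.987270459532738) 0.03990533375360661 29.97538569616154
place hit True [ 0.4375 -0.0655  0.0168] want z 0.017 F [-0.9 -0.5  4.5]
gap 0.0878320108700126 t 40.35
large
pick hit False z [0.4565 0.303  0.1492] gap (0.04793236166586847, 30.00021994113922) 0.04793559610318986 29.99989092350006
place hit True [0.449  0.106  0.0117] want z 0.012 F [ 0.1 -0.7  3.6]
gap 0.08775277937600938 t 51.1417
narrow {'n': 1064, 'c': array([624.3,  95.5]), 'size': array([52.5, 32.4]), 'long_deg': -18.9, 'circ': array([624. ,  95.7,  29.8]), 'z': array([21.8, 24.1, 26.9])}
large {'n': 1824, 'c': array([449.1, 106.6]), 'size': array([60.2, 48. ]), 'long_deg': -11.7, 'circ': array([449.4, 106.2,  37.6]), 'z': array([22.1, 24. , 26.8])}
mag {'n': 680, 'c': array([437.9, -65.6]), 'size': array([40.1, 39.8]), 'long_deg': 70.6, 'circ': array([437.7, -65.8,  20.5]), 'z': array([38.6, 42.8, 45.8])} 53.125
```

View pics/end.png

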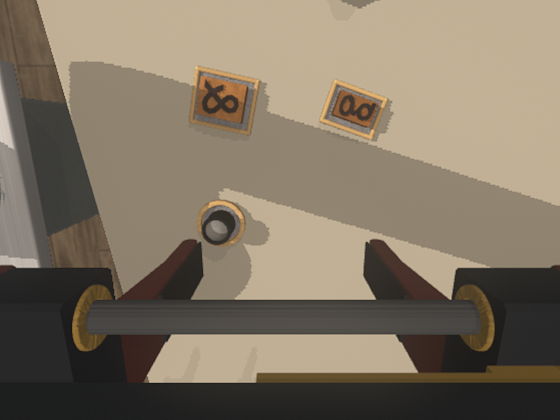

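Run:
```python
from h import *
c=capture("scene"); cv2.imwrite("pics/scene_end.png",c["image"][100:360,100:400].repeat(2,0).repeat(2,1))
```

```text
(no output)
```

View pics/scene_end.png

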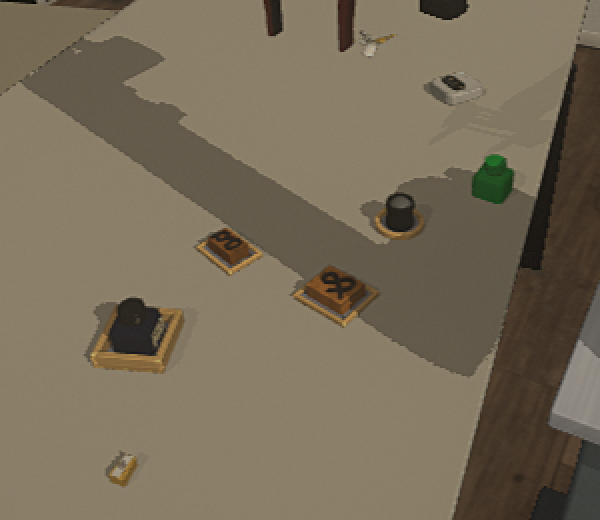

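The end view shows the large block in its tray at (224,98), the narrow block at (354,108) and the magnifier in the round stand at (219,222). In the enlarged scene crop the ink stands in its square stand at (137,330), and the cradle (457,88) and sharpener (122,468) have not moved.

```bash
python3 -c "
from bench import *
print(close_job(),current_clock())"
```

```text
the job is handed in; nothing more can be done
the job is handed in; nothing more can be done
```

The ink bottle, both printing blocks and the magnifier are each resting on the felt in their own holders, placed ink first, with the cradle and sharpener untouched; the job was handed in after about 53 s, but the result of the judging was not reported back.

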